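# Pack the atomiser from the display cube into its travel case

### The job

Turn the red quarter-turn knob of the clear display cube so that its hood springs open, and take out the blue perfume atomiser with the black cap. Keeping it pinched, press its foot on the bare nightstand top so that it pivots between the fingers from upright to well past halfway to level, then lay it flat in the trough of the open black case with its cap towards the orange dot, and let go. Leave the hood open and leave everything else as it stands.

Things in the scene. Friction and masses are not known exactly. Their poses are not given: they have to be found in the camera images.
- nightstand: round white nightstand top, 920 mm across, bare between the things on it; its top is the work surface z = 0. Origin at the centre of the top.
- cube: wooden base of the display cube, 190 (x) x 156 (y) x 30 (z) mm, fixed. Origin at the centre of its underside; -x is the front, with the knob's axis 73 mm in front of the origin. Three square wells 21 mm wide, floor 12 mm above the table, lie in a row at x = +48 mm, y = -46, 0, +46 mm, and hold three tubes in any order under the clear hood.
- knob (a joint): the quarter-turn latch knob, rad: 0 = its bar and the steel tongue under it point along the cube's +x (latched), grows clockwise seen from above to the stop at 1.6 (starts 0 to 0.25). From about 1.1 on the tongue is clear of the hood's lip. About 0.04 N m of friction; it stays where it is left.
- knob_grip (a point): on the knob's axis at the height to grip it, 64 mm above the table. The red bar is 36 mm long (the point's x, turning with the knob), 11 mm thick (y), from 42 to 78 mm above the table; the steel tongue below spans 37 to 42 mm above the table and reaches 35 mm from the axis. The closed hood's front wall stands 60 mm from the axis towards cube +x.
- hood (a joint): the clear hood, rad: 0 closed (cube x -13 to +95, y +-72 mm, top 124 mm above the table), 1.8 swung back. Hinged along y at cube x = +95 mm, z = 30 mm. Its spring opens it within about 2 s once tongue and robot are out of its way, and keeps it open behind its hinge, its steel lip then standing up to 170 mm above the table, 30 mm behind the hinge.
- atomiser: the blue perfume atomiser with black cap: a rigid round tube, 18 mm in diameter, 96 mm long, flat ends, about 60 g, loose, standing upright in one of the wells with its foot on the well's floor. Origin at the centre of the foot; its z axis runs along the tube from the foot to the cap (the cap is the last 34 mm).
- atomiser_mid (a point): the middle of the atomiser, on its axis, 48 mm from either end.
- atomiser_cap (a point): the centre of the atomiser's cap end, on its axis, 96 mm from the foot.
- lipstick: red tube with a brass cap, 18 mm in diameter, 72 mm high, loose, standing in another well. Origin at its foot. To be left.
- balm: white tube with a green cap, 19 mm in diameter, 80 mm high, loose, standing in another well. Origin at its foot. To be left.
- case: black hard case opened flat, fixed. Origin under the centre of its lower half, 176 (x) x 104 (y) x 42 (z) mm; the lid, 176 x 80 x 18 mm, lies flat, centred at y = -94 mm. A trough runs along x through two grey end blocks with tops 40 mm above the table; between them (x +-32, y +-47 mm) is an open bay for the fingers, floor 5 mm above the table. The orange dot is on the block at x = +70 mm.
- case_trough (a point): centre of the trough at the level of its floor, 28 mm above the table; x along the trough towards the orange dot, z up. The trough is 116 mm long (x within +-58 mm), 26 mm wide and 12 mm deep; the atomiser laid in it has its axis 9 mm above this point.
- battery_tray: yellow plastic battery tray, 110 (x) x 66 (y) x 22 mm, loose. Origin at the centre of its underside. To be left.
- spoon_rest: silver steel spoon rest, 126 (x) x 74 (y) x 12 mm, loose. Origin at the centre of its underside. To be left.
- wooden_box: small wooden box, 88 (x) x 63 (y) x 50 mm, loose. Origin at the centre of its underside. To be left.
- tin: round tin with a green lid, 50 mm in diameter, 20 mm high, loose. Origin at the centre of its underside. To be left.
- ring_box: small blue ring box with a brass seam, 44 x 44 x 36 mm, loose. Origin at the centre of its underside. To be left.

How it is judged (in metres and radians):
On the way, in this order (a step that is already met when the one before it is completed fails the run):
1. the knob is turned and the hood has swung open (past 1.5 rad) (value of joint knob above 0.9 rad and value of joint hood above 1.5 rad), for 0.1 s.
2. the atomiser is held by the fingers with its foot lifted at least 50 mm above the table (height (world z) of atomiser above 0.05 m and contact force between the fingers and atomiser above 1 N), for 0.1 s.
3. still pinched by the fingers and pressed on the nightstand top, the atomiser has pivoted more than 1.0 rad (57 degrees) from upright (angle between atomiser's own z axis and vertical between 1 and 2.14 rad and contact force between the fingers and atomiser above 1 N and contact force between atomiser and nightstand above 0.3 N), for 0.1 s.
At the end, for the whole second after the job is handed in: the atomiser lies at rest, released, in the case's trough: its middle within 14 mm along and 8 mm across of the trough's centre and 4 to 13 mm above its floor, its axis within 0.12 rad of the trough's, its cap at the orange-dot end; the hood stands open (past 1.5 rad) (x of atomiser_mid in the frame of case_trough between -0.014 and 0.014 m and y of atomiser_mid in the frame of case_trough between -0.008 and 0.008 m and z of atomiser_mid in the frame of case_trough between 0.004 and 0.013 m and angle between the z axis of atomiser and the x axis of case, either way round below 0.12 rad and x of atomiser_cap in the frame of case_trough above 0.02 m and linear speed of atomiser below 0.02 m/s and value of joint hood above 1.5 rad); the robot touches nothing.
It fails at once if the lipstick or the balm is shifted more than 20 mm or tipped more than 0.4 rad (distance of any of lipstick, balm from where it was at the start of the episode above 0.02 m or angle between any of lipstick, balm's own z axis and vertical above 0.4 rad).
It fails at once if the battery tray, spoon rest, wooden box, tin or ring box is shifted more than 30 mm (distance of any of battery_tray, spoon_rest, wooden_box, tin, ring_box from where it was at the start of the episode above 0.03 m).
It also fails if it takes over 59 s, if anything falls off the work surface, if the arm or the gripper's body presses on something with over 40 N, if the wrist force passes 120 N, or if a joint passes its speed limit or range.

### The arm

A 6-joint arm with a two-finger parallel gripper is mounted at the origin on the work surface. World frame = base frame: x ahead of the robot, y to its left, z up, the work surface at z = 0. Lengths are in m, angles in degrees, forces in N, time in s.
With the tool pointing down it reaches from about 0.35 to 1 m from the base axis. Payload 7.1 kg.
Tool frame: the origin (TCP) lies at the very end of the fingers, on their centre line; the grasp point (between the pads) lies 19 mm behind it; x points along the fingers, y is the direction in which the jaws open and shut, and the axes are right-handed (so a half turn about x gives the same grasp; the last joint's range is limited). The gripper opens to 85 mm and grips with 20 to 120 N. Pads are 22 mm wide; open, the fingers measure 114 mm over their backs; the gripper's body (76 mm by 85 mm) begins 54 mm behind the grasp point. The pads swing forward as they close: fully open they stand 13 mm farther back than shut.
Start: joints at [-70.932, 24.242, 93.386, -0, 62.372, -1.089], TCP at [0.215, -0.587, 0.231] pointing down, gripper open.
Joint ranges: [-172.04, 172.04], [-51.8, 120.97], [4.93, 147.93], [-75.15, 255.16], [6.16, 154.13], [-145.62, 145.62]. Speed limits (degrees/s): [136.94, 136.94, 172.46, 180, 180, 180].

### API

Orientations are given as a 3x3 rotation matrix whose columns are the frame's x, y, z axes.
In Python, from rig import observe, camera, camera_params, finish_job gives the robot as it stands. The module is installed in compiled form; this text tells all that it offers.
- The arm moves only by the tool arm_command, never from a script. Its argument "deltas" is a list of rows, each a list of 7 numbers: the turn, a rotation vector about the tool's x, y, z in degrees, then the shift along the tool's x, y, z in mm, then the opening, from -1 (shut) to 1 (fully open). A call has 1 to 20 rows; each row shifts and turns the commanded pose from where the row before left it, along the tool's axes as they then stand; what a row does not reach is not made up. A row lasts 1/12 s, in which the tool goes at most 41.7 mm and 7.16 degrees, less where a joint would pass 70% of its speed; a pose out of reach is approached as far as the arm can. A call with a gripper value outside its range is refused whole. The fingers move at their own pace and stop on an object; "grip_force" is the grip in N (left out, the last holds). Time passes only in rows, so rows that do not move let the fingers close. It gives the time, the measured TCP pose, the force and the opening at its end, in the units of the state.
- observe(): the state, without advancing time (a new reading comes with each control period).
- camera(name): name is "side" or "top"; returns the picture (480x640x3 uint8, blue, green, red); there is no depth.
- camera_params(name): a dict with "vertical_fov" (degrees; the focal length in pixels is half the picture's height over the tangent of half this angle, whatever the lens; pixels are square), "cx", "cy" (the principal point, pixels), "origin" and "attitude" of the camera in the world. Camera axes: x right, y down, z forward; pixel columns grow to the right and rows downward; lengths in m; the calibration is good to about 2 mm. A picture is of the moment at which its call begins. camera_params takes no time and is no camera call.
- finish_job(): hands the job in, once; it reports no verdict.
The state is a dict: "time_s": time; "joint_positions": joint angles; "qd": joint speeds; "joint_torque": joint torques, N m; "eef_pos": TCP position; "tcp_rot": TCP orientation; "contact_force": force on the tool from outside, world axes, zero at the start; "torque": the same for the moment, N m; "grip_width": opening from 0.0 (shut) to 1.0 (fully open).
Only numpy, scipy, OpenCV 4.12 (cv2) and the standard library are available. Lean on these libraries where they do the work, as an engineer would, in place of code of your own. Each camera call takes 0.05 s, during which the arm holds its last target.

## Working session

There is one attempt and no reset: what is moved stays moved. The work goes in short steps, Python scripts to look and compute and a tool call to move; the robot and the scene stay as the last step left them, time stands still between calls to the robot, and variables do not carry over. Pictures are saved under pics/ and viewed, and the job is handed in when it is done.

Besides the shell and the picture viewer there is one more tool, called after "Emit:" as name(argument=value, ...), one argument or row to a line, values as JSON. arm_command: Moves the arm, as the interface text tells. Its arguments: {"type":"object","properties":{"deltas":{"type":"array"},"grip_force":{"type":"number"}},"required":["deltas"]}

```bash
mkdir -p pics
python3 - <<'E'
from rig import observe,camera,camera_params
import cv2
print(observe())
for n in("side","top"):
    print(n,camera_params(n)); cv2.imwrite(f"pics/{n}0.png",camera(n))
E
```

```text
{'time_s': 0.0, 'joint_positions': array([-7.09324813e+01,  2.42844657e+01,  9.34330447e+01,  4.92656051e-04,
        6.23702452e+01, -1.08707791e+00]), 'qd': array([-0.08742407,  0.07854473, -0.02935384, -0.11663776, -0.02116687,
        0.01385963]), 'joint_torque': array([ 3.06726011e-03, -5.57379413e+01, -2.81742883e+01,  1.40267125e-04,
        7.20722615e-03,  2.90856065e-06]), 'eef_pos': array([ 0.21520863, -0.58619289,  0.23053425]), 'tcp_rot': array([[-4.93154253e-04,  3.44550265e-01, -9.38767741e-01],
       [ 1.45007895e-03, -9.38766622e-01, -3.44550616e-01],
       [-9.99998827e-01, -1.53120394e-03, -3.66683337e-05]]), 'contact_force': array([ 0.42808562,  1.18557349, -0.79616329]), 'torque': array([-0.06093266,  0.01330248, -0.03327404]), 'grip_width': 0.9987619166689544}
side {'vertical_fov': 43.561025110336274, 'cx': 318.04147403676797, 'cy': 237.0047383177473, 'origin': array([0.17370279, 1.06252075, 0.82540062]), 'attitude': array([[-0.93345385, -0.21229454,  0.28912789],
       [-0.35793712,  0.49883503, -0.78933177],
       [ 0.02334371, -0.84029438, -0.54162757]])}
top {'vertical_fov': 45.028626236445135, 'cx': 326.05293381211624, 'cy': 234.78047720095935, 'origin': array([0.49115611, 0.00350435, 1.15296873]), 'attitude': array([[ 0.02184433, -0.99760738,  0.0655922 ],
       [-0.9997478 , -0.02145497,  0.00663474],
       [-0.00521159, -0.06572059, -0.99782446]])}
```

View pics/top0.png

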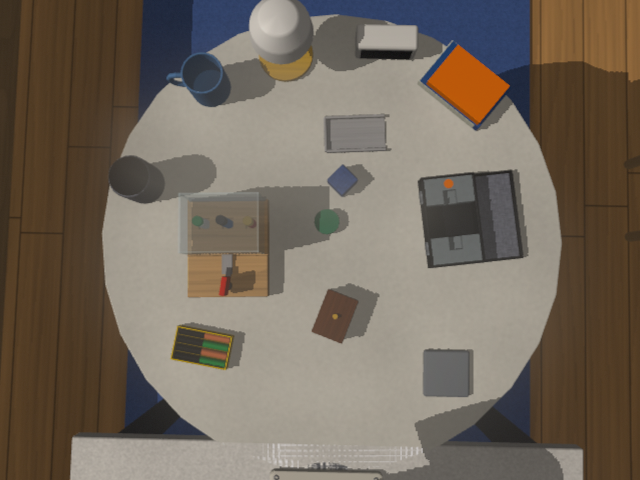

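View pics/side0.png

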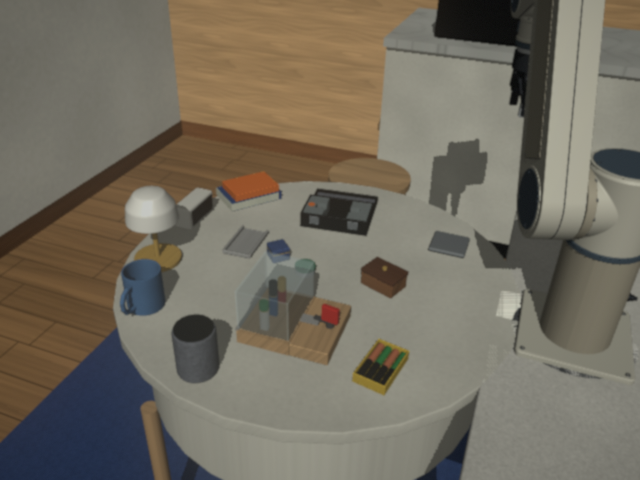

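Run:
```python
import cv2
t=cv2.imread("pics/top0.png");s=cv2.imread("pics/side0.png")
cv2.imwrite("pics/t_cube.png",cv2.resize(t[180:310,165:285],None,fx=4.6,fy=4.6,interpolation=cv2.INTER_CUBIC))
cv2.imwrite("pics/t_case.png",cv2.resize(t[160:280,405:535],None,fx=4.6,fy=4.6,interpolation=cv2.INTER_CUBIC))
cv2.imwrite("pics/s_cube.png",cv2.resize(s[250:370,225:365],None,fx=5,fy=5,interpolation=cv2.INTER_CUBIC))
```

```text
(no output)
```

View pics/t_cube.png

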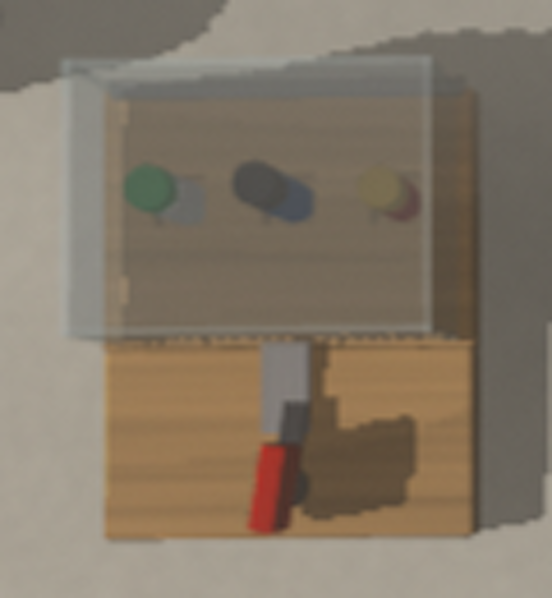

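View pics/t_case.png

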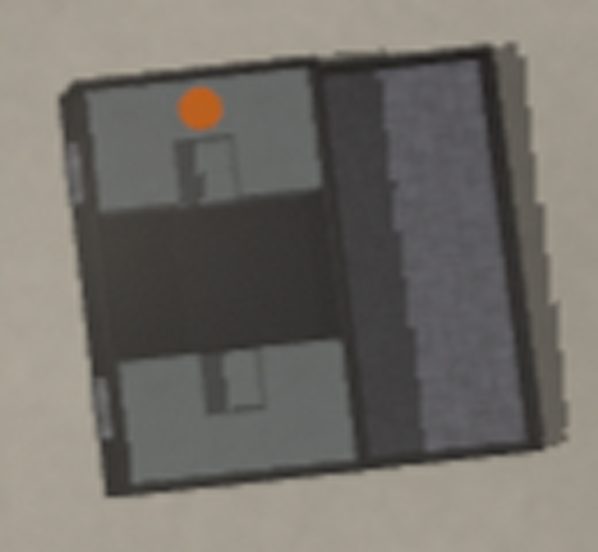

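View pics/s_cube.png

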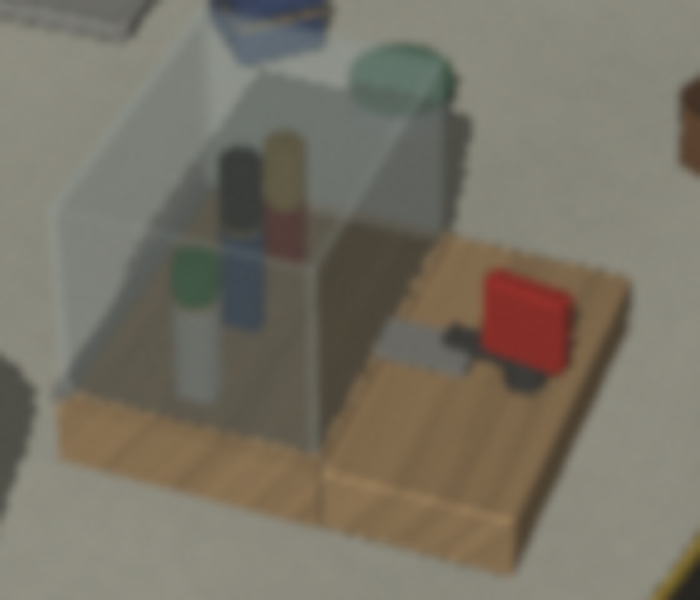

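```bash
cat > h.py <<'E'
import numpy as np,cv2
from rig import camera_params
def ray(n,u,v):
    p=camera_params(n); f=240/np.tan(np.radians(p['vertical_fov']/2))
    d=p['attitude']@np.array([(u-p['cx'])/f,(v-p['cy'])/f,1]); return p['origin'],d/np.linalg.norm(d)
def onz(n,u,v,z):
    o,d=ray(n,u,v); return o+d*(z-o[2])/d[2]
def tri(a,b):
    (o1,d1),(o2,d2)=ray('top',*a),ray('side',*b)
    A=np.stack([d1,-d2],1); s,_,_,_=np.linalg.lstsq(A,o2-o1,rcond=None)
    p,q=o1+s[0]*d1,o2+s[1]*d2; return (p+q)/2,np.linalg.norm(p-q)
def proj(n,P):
    p=camera_params(n); f=240/np.tan(np.radians(p['vertical_fov']/2))
    c=p['attitude'].T@(np.array(P)-p['origin']); return np.array([p['cx']+f*c[0]/c[2],p['cy']+f*c[1]/c[2]])
def cent(m):
    k,_,st,c=cv2.connectedComponentsWithStats(m.astype(np.uint8)); i=1+np.argmax(st[1:,4]); return c[i],st[i]
E
python3 - <<'E'
from h import *
np.set_printoptions(precision=4,suppress=True)
t=cv2.imread("pics/top0.png");s=cv2.imread("pics/side0.png")
hv=cv2.cvtColor(t,cv2.COLOR_BGR2HSV); H,S,V=hv[...,0].astype(int),hv[...,1],hv[...,2]
win=np.zeros(H.shape,bool)
def w(x0,x1,y0,y1):
    m=np.zeros(H.shape,bool);m[y0:y1,x0:x1]=1;return m
m=((H<6)|(H>174))&(S>150)&w(205,245,260,305)
c,st=cent(m);print('red',c,st); pts=np.argwhere(m)[:,::-1].astype(np.float32);r=cv2.minAreaRect(pts);print(r,[onz('top',*q,.078)[:2] for q in cv2.boxPoints(r)])
mo=(H<15)&(S>180)&(V>150)&w(435,465,170,200)
c,st=cent(mo);print('orange',c,st,onz('top',*c,.04))
C=lambda x,y:(165+(x+.5)/4.6-.5,180+(y+.5)/4.6-.5)
K=lambda x,y:(405+(x+.5)/4.6-.5,160+(y+.5)/4.6-.5)
for n,q,z in [('FL',(106,538),.03),('FR',(473,537),.03),('BL',(106,97),.03),('BR',(473,90),.03),('hoodTFL',(66,337),.124),('hoodTFR',(432,331),.124),('hoodTBL',(64,63),.124),('hoodTBR',(432,58),.124),('atom',(258,184),.108),('balm',(148,188),.092),('lip',(381,187),.084)]:
    print(n,onz('top',*C(*q),z)*1000)
for n,q,z in [('cBL',(65,95),.042),('cBR',(315,60),.042),('cFR',(360,465),.042),('cFL',(108,492),.042),('dot',(201,109),.04),('bay1',(100,212),.04),('bay2',(322,188),.04),('bay3',(117,361),.04),('bay4',(342,337),.04)]:
    print(n,onz('top',*K(*q),z)*1000)
E
```

```text
red [222.7755 285.8163] [219 277   8  19  98]
((222.72999572753906, 285.8899841308594), (5.091169357299805, 18.526199340820312), 8.130102157592773) [array([0.4465, 0.2064]), array([0.4804, 0.2027]), array([0.4793, 0.1933]), array([0.4454, 0.197 ])]
orange [448.2075 183.283 ] [444 180   9   8  53] [ 0.6693 -0.2233  0.04  ]
FL [439.5915 275.7653  30.    ]
FR [443.4117 121.5478  30.    ]
BL [625.8817 282.7683  30.    ]
BR [632.1751 126.9297  30.    ]
hoodTFL [520.9112 271.3742 124.    ]
hoodTFR [526.3002 129.7844 124.    ]
hoodTBL [627.574  276.2702 124.    ]
hoodTBR [632.5632 132.9218 124.    ]
atom [583.307  202.0855 108.    ]
balm [582.1694 249.1412  92.    ]
lip [585.2703 156.9775  84.    ]
cBL [ 673.6459 -165.9543   42.    ]
cBR [ 690.6913 -270.7876   42.    ]
cFR [ 520.9289 -290.3699   42.    ]
cFL [ 507.4239 -185.7182   42.    ]
dot [ 669.2351 -223.4935   40.    ]
bay1 [ 624.7542 -181.4982   40.    ]
bay2 [ 636.8641 -274.4969   40.    ]
bay3 [ 562.2456 -189.2565   40.    ]
bay4 [ 574.3275 -283.1639   40.    ]
```

Emit:
arm_command(
  deltas=[
    [0,0,0,0,-27,-21,0],
    [0,0,0,0,-27,-21,0],
    [0,0,0,0,-27,-21,0],
    [0,0,0,0,-27,-21,0],
    [0,0,0,0,-27,-21,0],
    [0,0,0,0,-27,-21,0],
    [0,0,0,0,-27,-21,0],
    [0,0,0,0,-27,-21,0],
    [0,0,0,0,-27,-21,0],
    [0,0,0,0,-27,-21,0],
    [0,0,0,0,-27,-21,0],
    [0,0,0,0,-27,-21,0],
  ],
  grip_force=30,
)

```text
time_s: 1.1
eef_pos: [0.3402, -0.1941, 0.2312]
tcp_rot: [[-0.0, 0.344, -0.939], [0.0, -0.939, -0.344], [-1.0, -0.0, 0.0]]
contact_force: [0.1, -0.4, -0.6]
grip_width: 0.499
```

Emit:
arm_command(
  deltas=[
    [0,0,0,0,-27,-21,0],
    [0,0,0,0,-27,-21,0],
    [0,0,0,0,-27,-21,0],
    [0,0,0,0,-27,-21,0],
    [0,0,0,0,-27,-21,0],
    [0,0,0,0,-27,-21,0],
    [0,0,0,0,-27,-21,0],
    [0,0,0,0,-27,-21,0],
    [0,0,0,0,-27,-21,0],
    [0,0,0,0,-27,-21,0],
    [0,0,0,0,-27,-21,0],
    [0,0,0,0,-27,-21,0],
  ],
)

```text
time_s: 2.1
eef_pos: [0.4652, 0.1971, 0.2311]
tcp_rot: [[-0.0, 0.345, -0.939], [-0.0, -0.939, -0.345], [-1.0, 0.0, 0.001]]
contact_force: [0.1, 0.0, -0.2]
grip_width: 0.499
```

Emit:
arm_command(
  deltas=[
    [-7,0,0,0,0,0,0],
    [-7,0,0,0,0,0,0],
    [-7,0,0,0,0,0,0],
    [-7,0,0,0,0,0,0],
    [-7,0,0,0,0,0,0],
    [-7,0,0,0,0,0,0],
    [-7,0,0,0,0,0,0],
    [-7,0,0,0,0,0,0],
    [-7,0,0,0,0,0,0],
    [-7,0,0,0,0,0,0],
    [-7,0,0,0,0,0,0],
    [-7,0,0,0,0,0,0],
    [-7,0,0,0,0,0,0],
    [-7,0,0,0,0,0,0],
    [-7,0,0,0,0,0,0],
    [-7,0,0,0,0,0,0],
    [-7,0,0,0,0,0,0],
    [-7,0,0,0,0,0,0],
    [-7,0,0,0,0,0,0],
    [-7,0,0,0,0,0,0],
  ],
)

```text
time_s: 3.77
eef_pos: [0.465, 0.1952, 0.231]
tcp_rot: [[-0.001, 0.334, 0.943], [-0.0, 0.943, -0.334], [-1.0, -0.0, -0.0]]
contact_force: [-0.5, -0.1, 0.4]
grip_width: 0.502
```

Emit:
arm_command(
  deltas=[
    [-7,0,0,0,0,0,0],
    [-6.8,0,0,0,0,0,0],
    [0,0,0,0,0,0,0],
  ],
)

```text
time_s: 4.02
eef_pos: [0.4649, 0.1952, 0.231]
tcp_rot: [[-0.001, 0.101, 0.995], [-0.0, 0.995, -0.101], [-1.0, -0.0, -0.001]]
contact_force: [0.9, 0.3, -0.2]
grip_width: 0.501
```

Emit:
arm_command(
  deltas=[
    [0,0,0,30,3.6,-2.4,0],
    [0,0,0,30,0,0,0],
    [0,0,0,30,0,0,0],
    [0,0,0,30,0,0,0],
    [0,0,0,30,0,0,0],
    [0,0,0,22,0,0,0],
    [0,0,0,12,0,0,0],
    [0,0,0,0,0,0,0],
    [0,0,0,0,0,0,-0.5],
  ],
)

```text
time_s: 4.77
eef_pos: [0.4628, 0.1989, 0.0468]
tcp_rot: [[-0.002, 0.108, 0.994], [-0.001, 0.994, -0.108], [-1.0, -0.001, -0.002]]
contact_force: [-0.1, -1.2, 1.3]
grip_width: 0.373
```

Run:
```python
from rig import camera
import cv2
t=camera("top");s=camera("side")
a=cv2.resize(t[170:310,165:285],None,fx=3.5,fy=4,interpolation=cv2.INTER_CUBIC);b=cv2.resize(s[180:370,265:365],None,fx=3,fy=3,interpolation=cv2.INTER_CUBIC)
b=cv2.copyMakeBorder(b,0,max(0,a.shape[0]-b.shape[0]),0,0,0)[:570];a=cv2.copyMakeBorder(a,0,b.shape[0]-a.shape[0],0,0,0)
cv2.imwrite("pics/k1.png",cv2.hconcat([a,b]))
```

```text
(no output)
```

View pics/k1.png

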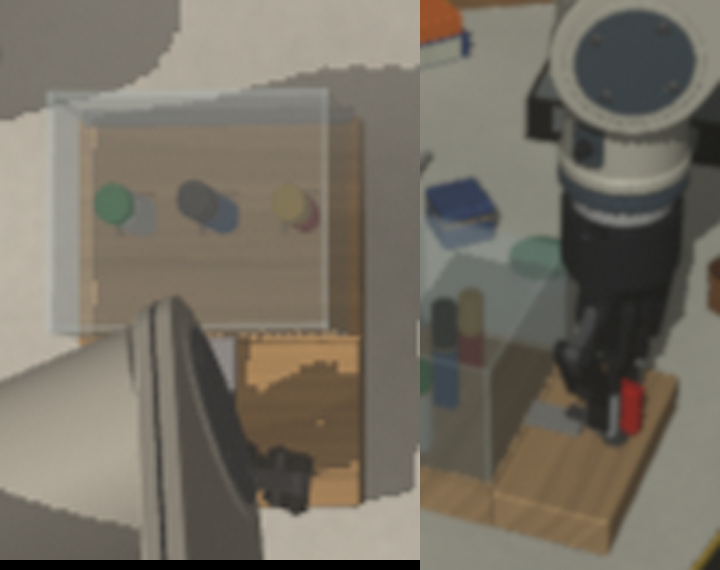

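Run:
```python
from h import *
for P in [(.463,.199,.060),(.463-.018,.201,.06),(.463+.018,.197,.06),(.463,.221,.060),(.463,.221,.047)]:
    q=proj('side',P);print(P,q,(q-[265,180])*3+[420,0])
```

```text
(0.463, 0.199, 0.06) [328.82066206 313.87357103] [611.46198618 401.62071308]
(0.445, 0.201, 0.06) [337.11979484 316.78555996] [636.35938452 410.35667989]
(0.48100000000000004, 0.197, 0.06) [320.61641054 310.9948739 ] [586.84923162 392.98462171]
(0.463, 0.221, 0.06) [324.91287466 320.69233946] [599.73862397 422.07701838]
(0.463, 0.221, 0.047) [324.71564592 325.79883607] [599.14693775 437.39650821]
```

Emit:
arm_command(
  deltas=[
    [0,0,0,0,0,0,-1],
    [0,0,0,0,0,0,-1],
    [0,0,0,0,0,0,-1],
    [0,0,0,0,0,0,-1],
    [0,0,0,0,0,0,-1],
  ],
  grip_force=40,
)

```text
time_s: 5.28
eef_pos: [0.464, 0.1988, 0.0486]
tcp_rot: [[0.002, 0.106, 0.994], [0.0, 0.994, -0.106], [-1.0, 0.0, 0.002]]
contact_force: [0.7, -5.0, 5.5]
grip_width: 0.118
```

Emit:
arm_command(
  deltas=[
    [0,0,0,-3,0,0,-1],
    [7,0,0,0,0,0,-1],
    [7,0,0,0,0,0,-1],
    [7,0,0,0,0,0,-1],
    [7,0,0,0,0,0,-1],
  ],
)

```text
time_s: 5.7
eef_pos: [0.4631, 0.1981, 0.0498]
tcp_rot: [[-0.0, 0.565, 0.825], [-0.001, 0.825, -0.565], [-1.0, -0.001, 0.001]]
contact_force: [5.2, -8.0, -15.6]
grip_width: 0.121
```

Emit:
arm_command(
  deltas=[
    [7,0,0,1.5,0,0,-1],
    [7,0,0,0,0,0,-1],
    [7,0,0,0,0,0,-1],
    [7,0,0,0,0,0,-1],
    [7,0,0,0,0,0,-1],
    [7,0,0,0,0,0,-1],
    [7,0,0,0,0,0,-1],
  ],
)

```text
time_s: 6.28
eef_pos: [0.4619, 0.1974, 0.0497]
tcp_rot: [[-0.002, 0.993, 0.116], [-0.002, 0.116, -0.993], [-1.0, -0.002, 0.002]]
contact_force: [-2.8, -13.3, 7.1]
grip_width: 0.115
```

Emit:
arm_command(
  deltas=[
    [0,0,0,0,0,0,-0.4],
    [0,0,0,0,0,0,-0.4],
    [0,0,0,0,0,0,-0.4],
    [0,0,0,-20,0,0,-0.4],
    [0,0,0,-30,0,0,-0.4],
    [0,0,0,-35,0,0,-0.4],
    [0,0,0,-35,0,0,-0.4],
    [0,0,0,-35,0,0,-0.4],
    [0,0,0,-35,0,0,-0.4],
    [0,0,0,0,0,-35,-0.4],
    [0,0,0,0,0,-35,-0.4],
    [0,0,0,0,0,-35,-0.4],
  ],
)

```text
time_s: 7.28
eef_pos: [0.4509, 0.3046, 0.2412]
tcp_rot: [[0.003, 0.993, 0.119], [0.003, 0.119, -0.993], [-1.0, 0.004, -0.002]]
contact_force: [0.9, 1.0, -1.3]
grip_width: 0.299
```

Run:
```python
from rig import camera,observe
import cv2
t=camera("top");s=camera("side")
cv2.imwrite("pics/t2.png",t);cv2.imwrite("pics/s2.png",s)
print(observe()['time_s'])
```

```text
7.3833
```

View pics/s2.png

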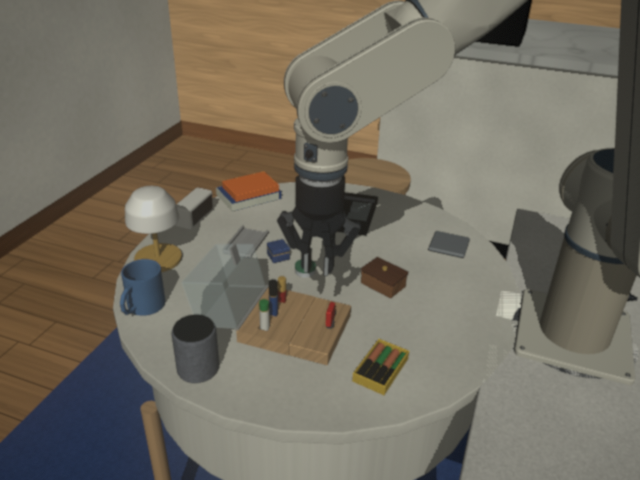

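View pics/t2.png

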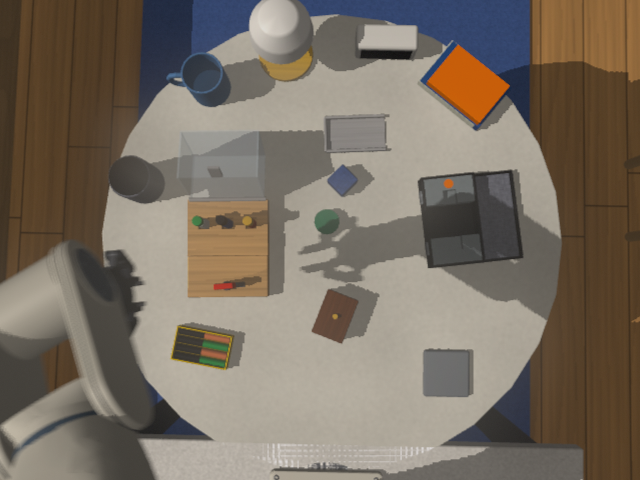

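Run:
```python
from h import *
np.set_printoptions(precision=4,suppress=True)
t=cv2.imread("pics/t2.png")
cv2.imwrite("pics/t2c.png",cv2.resize(t[200:245,180:280],None,fx=8,fy=8,interpolation=cv2.INTER_CUBIC))
s=cv2.imread("pics/s2.png")
cv2.imwrite("pics/s2c.png",cv2.resize(s[265:340,230:330],None,fx=8,fy=8,interpolation=cv2.INTER_CUBIC))
```

```text
(no output)
```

View pics/t2c.png

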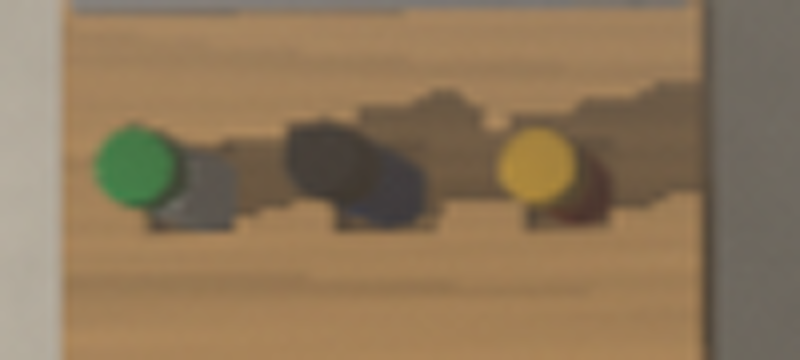

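View pics/s2c.png

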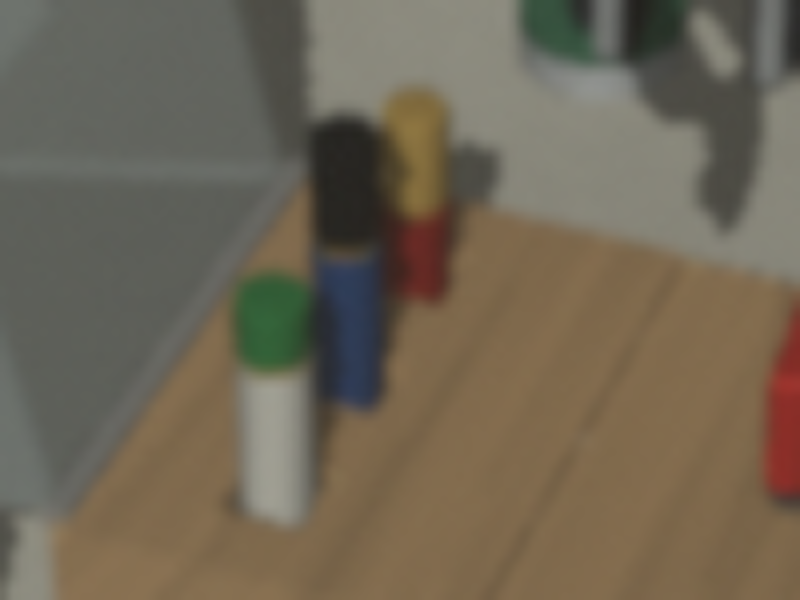

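Run:
```python
from h import *
np.set_printoptions(precision=1,suppress=True)
T=lambda x,y:(180+(x+.5)/8-.5,200+(y+.5)/8-.5)
S=lambda x,y:(230+(x+.5)/8-.5,265+(y+.5)/8-.5)
for n,a,b,z in [('balm',(137,167),(274,288),.092),('atom',(327,160),(345,130),.108),('lip',(537,165),(418,100),.084)]:
    p,e=tri(T(*a),S(*b));print(n,onz('top',*T(*a),z)*1000,onz('side',*S(*b),z)*1000,p*1000,e*1000)
for q in [(66,12),(703,8)]:print(onz('top',*T(*q),.03)*1000)
```

```text
balm [582.2 249.3  92. ] [580.5 246.1  92. ] [580.8 248.4  93.9] 2.6281068752443058
atom [583.4 202.6 108. ] [582.  201.3 108. ] [582.5 202.1 108.6] 1.7212128356778682
lip [585.4 158.4  84. ] [583.7 153.6  84. ] [583.6 157.4  86.9] 3.128426380747884
[625.2 282.4  30. ]
[629.4 126.8  30. ]
```

Emit:
arm_command(
  deltas=[
    [5,0,0,0,0,0,0.1],
    [0,0,0,0,25.8,21.3,0.1],
    [0,0,0,0,25.8,21.3,0.1],
    [0,0,0,0,25.8,21.3,0.1],
    [0,0,0,0,25.8,21.3,0.1],
    [0,0,0,0,25.8,21.3,0.1],
    [0,0,0,30,0,0,0.1],
    [0,0,0,30,0,0,0.1],
    [0,0,0,0,0,0,0.1],
  ],
  grip_force=20,
)

```text
time_s: 8.13
eef_pos: [0.58, 0.199, 0.1741]
tcp_rot: [[-0.008, 0.999, 0.032], [-0.003, 0.032, -0.999], [-1.0, -0.008, 0.002]]
contact_force: [-0.8, 0.8, -0.6]
grip_width: 0.548
```

Run:
```python
from rig import camera,observe
import cv2
o=observe();print(o['eef_pos'],o['tcp_rot'][:,1])
s=camera("side")
cv2.imwrite("pics/s3.png",cv2.resize(s[180:340,200:360],None,fx=3.75,fy=3.75,interpolation=cv2.INTER_CUBIC))
```

```text
[0.57996777 0.19900499 0.17409564] [ 0.99944914  0.03214012 -0.00827211]
```

View pics/s3.png

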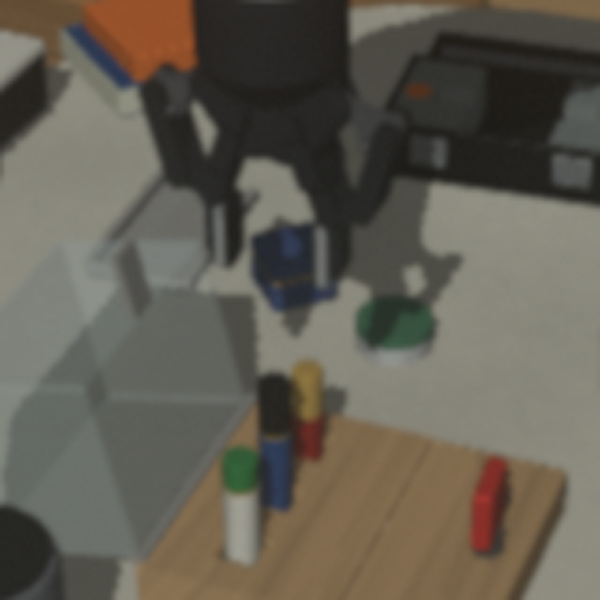

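Emit:
arm_command(
  deltas=[
    [0,0,0,20,3.6,-3.4,0.1],
    [0,0,0,30,0,0,0.1],
    [0,0,0,30,0,0,0.1],
    [0,0,0,30,0,0,0.1],
    [0,0,0,15,0,0,0.1],
    [0,0,0,6,0,0,0.1],
    [0,0,0,0,0,0,0.1],
  ],
)

```text
time_s: 8.77
eef_pos: [0.5866, 0.2051, 0.0482]
tcp_rot: [[-0.0, 0.999, 0.035], [-0.0, 0.035, -0.999], [-1.0, -0.0, 0.0]]
contact_force: [-0.8, 0.3, 0.5]
grip_width: 0.548
```

Run:
```python
from rig import camera,observe
import cv2
o=observe();print(o['eef_pos'],o['tcp_rot'],o['contact_force'])
s=camera("side")
cv2.imwrite("pics/s4.png",cv2.resize(s[180:340,200:360],None,fx=3.75,fy=3.75,interpolation=cv2.INTER_CUBIC))
```

```text
[0.58656457 0.20508961 0.04821036] [[-3.99833686e-04  9.99403144e-01  3.45426809e-02]
 [-1.15756411e-04  3.45426372e-02 -9.99403218e-01]
 [-9.99999913e-01 -4.03593609e-04  1.01876011e-04]] [-0.83332917  0.28531978  0.54539114]
```

View pics/s4.png

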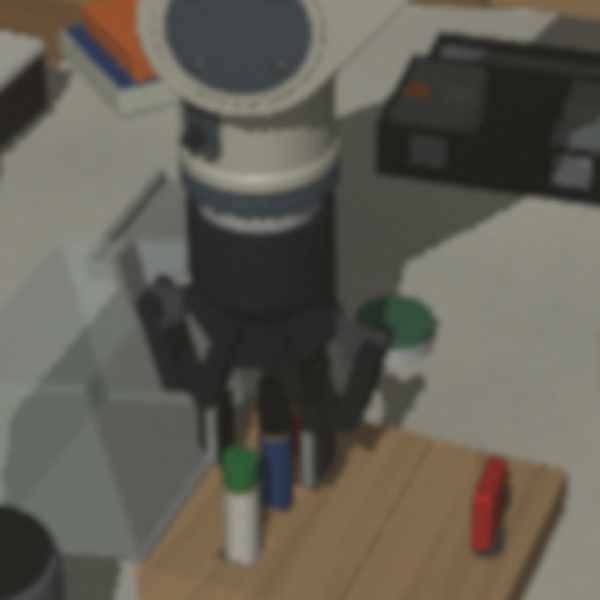

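Emit:
arm_command(
  deltas=[
    [0,0,0,5,-3.2,2.5,0.1],
    [0,0,0,0,0,0,-0.2],
    [0,0,0,0,0,0,-0.4],
    [0,0,0,0,0,0,-1],
    [0,0,0,0,0,0,-1],
    [0,0,0,0,0,0,-1],
    [0,0,0,0,0,0,-1],
  ],
)

```text
time_s: 9.4
eef_pos: [0.584, 0.2024, 0.0438]
tcp_rot: [[0.001, 0.999, 0.034], [0.0, 0.034, -0.999], [-1.0, 0.001, -0.0]]
contact_force: [-1.7, -0.2, 6.5]
grip_width: 0.206
```

Emit:
arm_command(
  deltas=[
    [0,0,0,-8,0,0,-1],
    [0,0,0,-15,0,0,-1],
    [0,0,0,-20,0,0,-1],
    [0,0,0,-25,0,0,-1],
    [0,0,0,-25,0,0,-1],
    [0,0,0,-25,0,0,-1],
    [0,0,0,-15,0,0,-1],
    [0,0,0,0,0,0,-1],
  ],
)

```text
time_s: 10.07
eef_pos: [0.5856, 0.2029, 0.1801]
tcp_rot: [[0.006, 0.999, 0.034], [0.002, 0.034, -0.999], [-1.0, 0.007, -0.002]]
contact_force: [0.9, -0.2, -0.3]
grip_width: 0.203
```

Run:
```python
from rig import camera,observe
import cv2
o=observe();print(o['eef_pos'],o['contact_force'],o['joint_positions'])
s=camera("side")
cv2.imwrite("pics/s5.png",cv2.resize(s[130:340,200:410],None,fx=2.85,fy=2.85,interpolation=cv2.INTER_CUBIC))
```

```text
[0.58559017 0.20294672 0.18009793] [ 0.88865871 -0.19065572 -0.33228535] [ 1.80146206e+01  2.70851747e+01  9.64772593e+01 -3.75297733e-04
  5.60483093e+01  1.60571885e+01]
```

View pics/s5.png

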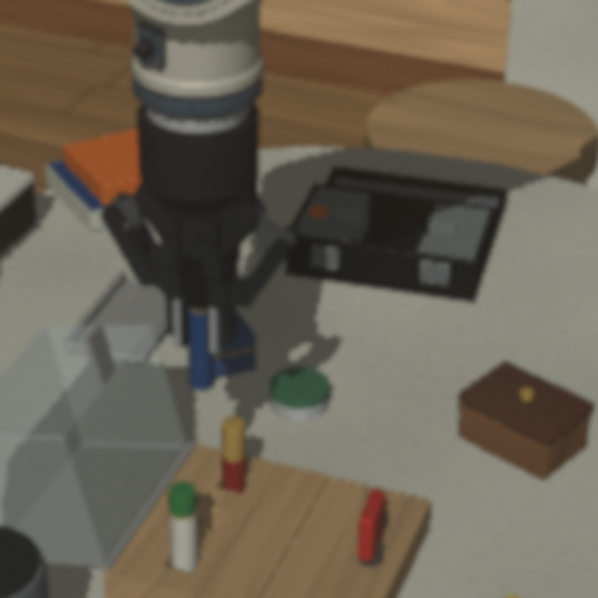

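Emit:
arm_command(
  deltas=[
    [7,0,0,-2,0,0,-1],
    [7,0,0,-2,0,0,-1],
    [7,0,0,-2,0,0,-1],
    [7,0,0,0,0,0,-1],
    [7,0,0,0,0,0,-1],
    [7,0,0,0,0,0,-1],
    [7,0,0,0,0,0,-1],
    [7,0,0,0,0,0,-1],
    [7,0,0,0,0,0,-1],
    [7,0,0,0,0,0,-1],
    [7,0,0,0,0,0,-1],
    [7,0,0,0,0,0,-1],
    [0.8,0,0,0,0,0,-1],
  ],
)

```text
time_s: 11.2
eef_pos: [0.5824, 0.2019, 0.1801]
tcp_rot: [[-0.003, 0.12, -0.993], [-0.001, -0.993, -0.12], [-1.0, 0.001, 0.003]]
contact_force: [-0.2, -0.1, 0.1]
grip_width: 0.2
```

Emit:
arm_command(
  deltas=[
    [0,0,0,0,20,12,-1],
    [0,0,0,0,32,19.5,-1],
    [0,0,0,0,32,19.5,-1],
    [0,0,0,0,32,19.5,-1],
    [0,0,0,0,32,19.5,-1],
    [0,0,0,0,32,19.5,-1],
    [0,0,0,0,32,19.5,-1],
    [0,0,0,0,32,19.5,-1],
    [0,0,0,0,32,19.5,-1],
    [0,0,0,0,26,16,-1],
    [0,0,0,0,0,0,-1],
  ],
)

```text
time_s: 12.12
eef_pos: [0.4357, -0.1236, 0.181]
tcp_rot: [[-0.003, 0.124, -0.992], [-0.0, -0.992, -0.124], [-1.0, 0.0, 0.003]]
contact_force: [0.9, 0.8, -0.1]
grip_width: 0.208
```

Emit:
arm_command(
  deltas=[
    [0,-6.25,0,0,0,0,-1],
    [0,-6.25,0,0,0,0,-1],
    [0,-6.25,0,0,0,0,-1],
    [0,-6.25,0,0,0,0,-1],
    [0,0,0,25.4,0,-11.8,-1],
    [0,0,0,25.4,0,-11.8,-1],
    [0,0,0,25.4,0,-11.8,-1],
    [0,0,0,25.4,0,-11.8,-1],
    [0,0,0,15,0,-7,-1],
    [0,0,0,10,0,-4.8,-1],
    [0,0,0,0,0,0,-1],
  ],
)

```text
time_s: 13.03
eef_pos: [0.4369, -0.1197, 0.0399]
tcp_rot: [[-0.423, 0.126, -0.897], [-0.052, -0.992, -0.115], [-0.905, -0.002, 0.426]]
contact_force: [-0.3, -0.2, -0.5]
grip_width: 0.207
```

Run:
```python
from rig import camera,observe
import cv2
o=observe();print(o['eef_pos'],o['tcp_rot'],o['contact_force'],o['joint_positions'])
s=camera("side");cv2.imwrite("pics/s6f.png",s);cv2.imwrite("pics/t6.png",camera("top"))
cv2.imwrite("pics/s6.png",cv2.resize(s[130:310,290:490],None,fx=3.33,fy=3.33,interpolation=cv2.INTER_CUBIC))
```

```text
[ 0.43692177 -0.11972383  0.0398916 ] [[-0.42313466  0.12649256 -0.89719379]
 [-0.05189515 -0.99196498 -0.11537925]
 [-0.90457944 -0.00226096  0.42629911]] [-0.30193214 -0.19347736 -0.53215059] [-11.64112683  38.84833435 105.39278013  -9.03684076  60.1330858
  77.26243349]
```

View pics/s6.png

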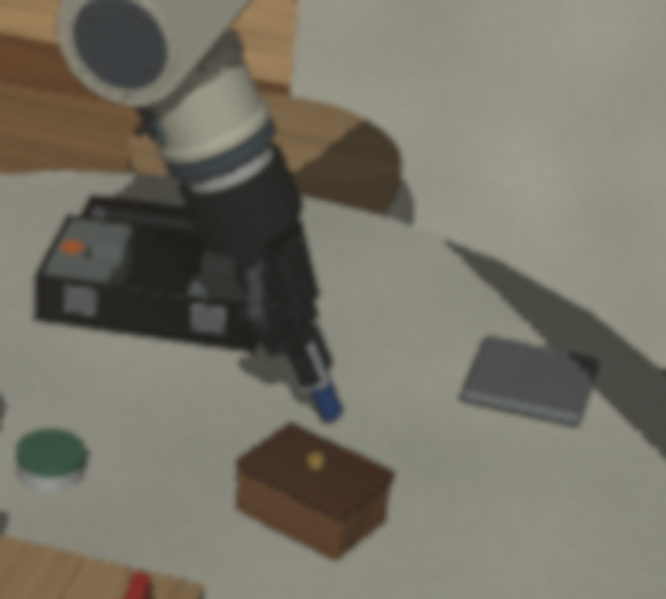

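View pics/t6.png

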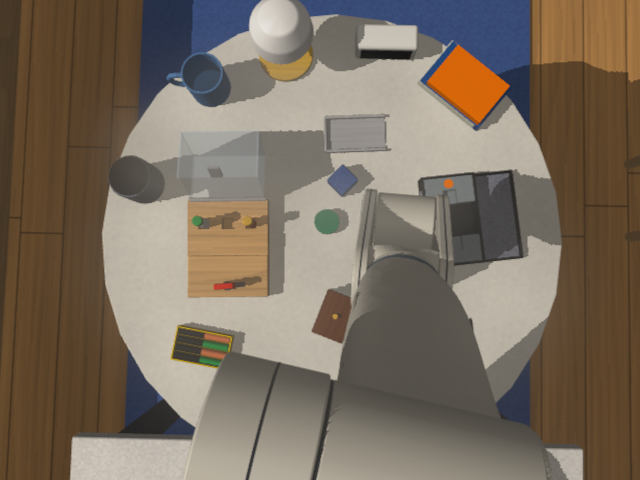

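Emit:
arm_command(
  deltas=[
    [0,0,0,4.5,0,-2.1,-1],
    [0,0,0,2.7,0,-1.3,-1],
    [0,0,0,1.8,0,-0.8,-1],
  ],
)

```text
time_s: 13.38
eef_pos: [0.4389, -0.1204, 0.0326]
tcp_rot: [[-0.418, 0.125, -0.9], [-0.053, -0.992, -0.113], [-0.907, 0.0, 0.421]]
contact_force: [0.5, 0.5, -0.1]
grip_width: 0.202
```

Emit:
arm_command(
  deltas=[
    [0,0,0,0.9,0,-0.4,-1],
    [0,0,0,0,0,0,-1],
  ],
)

```text
time_s: 13.55
eef_pos: [0.4391, -0.1205, 0.032]
tcp_rot: [[-0.418, 0.125, -0.9], [-0.053, -0.992, -0.113], [-0.907, 0.0, 0.422]]
contact_force: [-0.0, 1.1, 5.2]
grip_width: 0.203
```

Emit:
arm_command(
  deltas=[
    [0,0,0,0.2,0,-2.3,-1],
    [0,0,0,0.2,0,-2.3,-1],
    [0,0,0,0.2,0,-2.3,-1],
    [0,0,0,0.2,0,-2.3,-1],
  ],
)

```text
time_s: 13.88
eef_pos: [0.4465, -0.1195, 0.0278]
tcp_rot: [[-0.42, 0.125, -0.899], [-0.053, -0.992, -0.113], [-0.906, 0.0, 0.423]]
contact_force: [-1.9, -0.6, 8.4]
grip_width: 0.205
```

Run:
```python
from rig import camera,observe
import cv2
o=observe();print(o['eef_pos'],o['contact_force'],o['torque'])
s=camera("side")
cv2.imwrite("pics/s7.png",cv2.resize(s[210:280,350:420],None,fx=8,fy=8,interpolation=cv2.INTER_CUBIC))
```

```text
[ 0.4464594  -0.11947437  0.02784067] [-1.93848197 -0.64094683  8.42828509] [-0.05752987  0.67884803 -0.05862787]
```

View pics/s7.png

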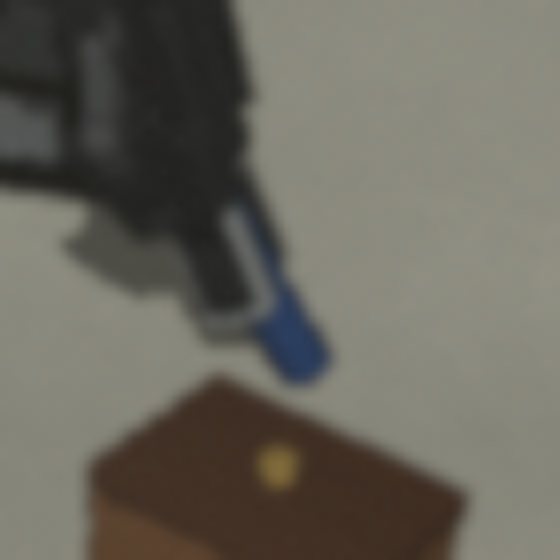

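Emit:
arm_command(
  deltas=[
    [0,0,0,0.3,0,-2.9,-1],
    [0,0,0,0.3,0,-2.9,-1],
    [0,0,0,0.3,0,-2.9,-1],
    [0,0,0,0.8,0,-2.8,-1],
    [0,0,0,0.8,0,-2.8,-1],
    [0,0,0,0.8,0,-2.8,-1],
  ],
)

```text
time_s: 14.43
eef_pos: [0.4602, -0.1178, 0.0173]
tcp_rot: [[-0.42, 0.125, -0.899], [-0.053, -0.992, -0.113], [-0.906, 0.0, 0.423]]
contact_force: [-0.5, -0.5, 5.4]
grip_width: 0.205
```

Run:
```python
from rig import camera,observe
import cv2
o=observe();print(o['eef_pos'],o['contact_force'],o['torque'])
s=camera("side")
cv2.imwrite("pics/s8.png",cv2.resize(s[200:270,350:420],None,fx=8,fy=8,interpolation=cv2.INTER_CUBIC))
```

```text
[ 0.46017835 -0.1177803   0.01729061] [-0.52849921 -0.50172828  5.35197431] [-0.12964378  0.53942576  0.05154985]
```

View pics/s8.png

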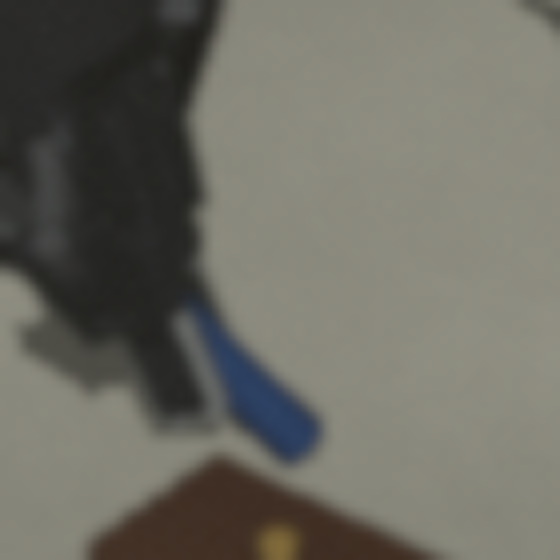

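Emit:
arm_command(
  deltas=[
    [0,0,0,1.3,0,-2.7,-1],
    [0,0,0,1.3,0,-2.7,-1],
    [0,0,0,1.3,0,-2.7,-1],
    [0,0,0,1.2,0,-1.9,-1],
    [0,0,0,1.2,0,-1.9,-1],
    [0,0,0,0,0,0,-1],
    [0,0,0,0,0,0,-1],
  ],
)

```text
time_s: 15.07
eef_pos: [0.469, -0.1166, 0.0056]
tcp_rot: [[-0.418, 0.125, -0.9], [-0.053, -0.992, -0.113], [-0.907, 0.0, 0.422]]
contact_force: [2.7, 0.0, 3.3]
grip_width: 0.204
```

Run:
```python
from rig import camera,observe
import cv2
o=observe();print(o['eef_pos'],o['contact_force'],o['torque'])
s=camera("side");cv2.imwrite("pics/s9f.png",s)
cv2.imwrite("pics/s9.png",cv2.resize(s[200:270,350:420],None,fx=8,fy=8,interpolation=cv2.INTER_CUBIC))
```

```text
[ 0.46896286 -0.11659959  0.00563281] [2.73950061 0.00663113 3.33358043] [ 0.02576203 -0.18045872 -0.01026147]
```

View pics/s9.png

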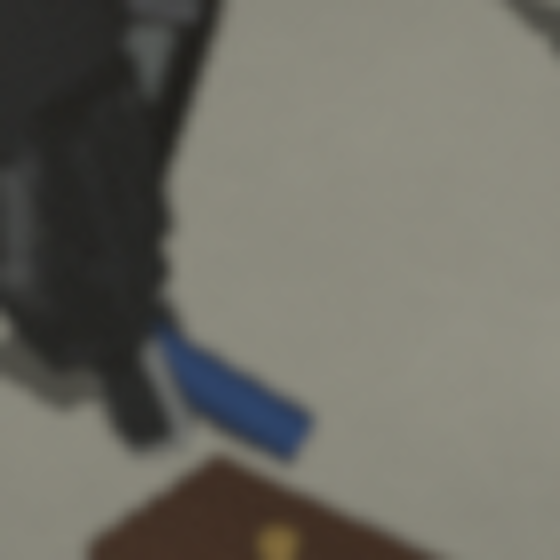

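Run:
```python
from h import *
S=lambda x,y:(350+(x+.5)/8-.5,200+(y+.5)/8-.5)
tcp=np.array([.469,-.1166,.0056]);X=np.array([.9923,.1236,0]);n=np.array([.125,-.992,0])
for off in (0,):
  def f(px):
    o,d=ray('side',*S(*px)); p=o+d*(((tcp-o)@n)/(d@n)); return np.array([(p-tcp)@X,p[2]])*1000
  for a,b in [((180,325),(312,420)),((190,395),(288,458))]:
    P,Q=f(a),f(b);v=P-Q;print(P,Q,np.degrees(np.arctan2(v[0],v[1])))
```

```text
[-1.45085079 41.99316386] [-43.62339583  15.35678142] 57.72329627668662
[-6.2909553  17.58901618] [-37.61696551   0.31820468] 61.13095484121862
```

Run:
```python
from h import *
s=cv2.imread('pics/s9f.png')
cv2.imwrite('pics/s9b.png',cv2.resize(s[230:265,355:405],None,fx=16,fy=16,interpolation=cv2.INTER_NEAREST))
for n in ('s6f','s9f'):
    im=cv2.imread(f'pics/{n}.png').astype(int)
    b,g,r=im[...,0],im[...,1],im[...,2]
    m=(b>r+25)&(b>g+15); m[:, :340]=0;m[:,430:]=0;m[:200]=0;m[280:]=0
    p=np.argwhere(m)[:,::-1].astype(np.float32);print(n,len(p));
    print(cv2.minAreaRect(p), cv2.fitLine(p,cv2.DIST_L2,0,.01,.01).ravel())
```

```text
s6f 49
((388.0500183105469, 250.64999389648438), (8.854375839233398, 5.375871658325195), 71.56504821777344) [3.4140173e-01 9.3991750e-01 3.8800000e+02 2.5055103e+02]
s9f 108
((377.6587829589844, 248.866943359375), (21.291458129882812, 5.765071868896484), 31.607501983642578) [  0.81689787   0.57678235 378.6111     249.14815   ]
```

View pics/s9b.png

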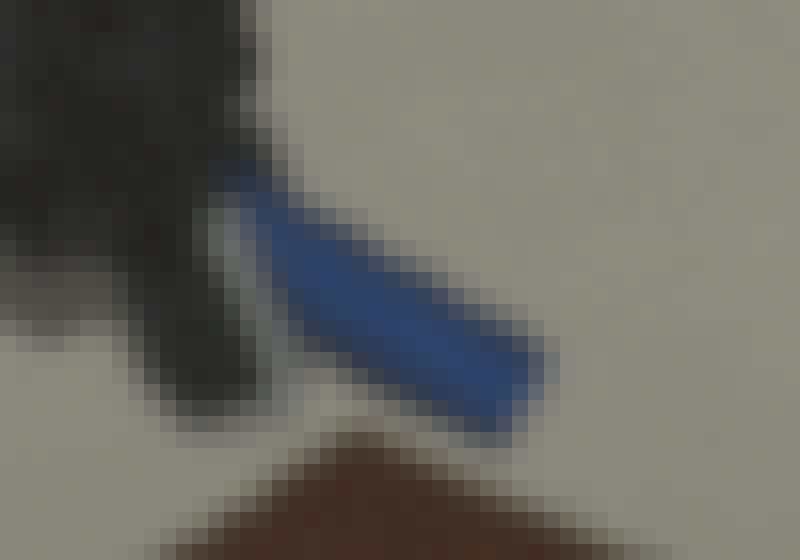

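Run:
```python
from h import *
tcp=np.array([.469,-.1166,.0056]);X=np.array([.9923,.1236,0]);Z=np.array([0,0,1.])
a=np.radians(25);G=tcp+.019*(np.cos(a)*Z+np.sin(a)*X)
for th in (25,50,55,60,65,70,75,80):
    t=np.radians(th);ax=np.sin(t)*X+np.cos(t)*Z
    p,q=proj('side',G-.01*ax),proj('side',G-.05*ax);d=q-p
    print(th,np.degrees(np.arctan2(d[1],d[0])),q,(q-[355,230]+.5)*16)
# lateral width check
```

```text
25 66.54051749434615 [374.85911521 262.92373699] [325.74584344 534.77979183]
50 42.45687376358395 [382.23324752 259.61150256] [443.73196032 481.78404091]
55 38.046919225542915 [383.43110653 258.6148598 ] [462.89770445 465.83775673]
60 33.73277581666572 [384.51302171 257.52109212] [480.20834736 448.33747398]
65 29.4950901657184 [385.47026862 256.33794574] [495.52429788 429.40713185]
70 25.31411846225332 [386.29496893 255.07391593] [508.71950281 409.18265481]
75 21.169921464880705 [386.98016749 253.7381984 ] [519.68267981 387.81117433]
80 17.042474694529595 [387.51990519 252.34063296] [528.31848305 365.45012731]
```

Emit:
arm_command(
  deltas=[
    [0,0,0,-0.6,0,-2,-1],
    [0,0,0,-0.6,0,-2,-1],
    [0,0,0,-0.6,0,-2,-1],
  ],
)

```text
time_s: 15.37
eef_pos: [0.4738, -0.1157, 0.0046]
tcp_rot: [[-0.421, 0.124, -0.899], [-0.052, -0.992, -0.113], [-0.906, -0.0, 0.424]]
contact_force: [-1.3, 0.5, 2.3]
grip_width: 0.204
```

Emit:
arm_command(
  deltas=[
    [0,0,0,-9,0,4.2,-1],
    [0,0,0,-18,0,8.4,-1],
    [0,0,0,-27,0,12.6,-1],
    [0,0,0,-27,0,12.6,-1],
    [0,0,0,-14,0,6.6,-1],
    [0,-7,0,0,0,0,-1],
    [0,-7,0,0,0,0,-1],
    [0,0,0,0,0,0,-1],
  ],
)

```text
time_s: 16.03
eef_pos: [0.476, -0.1154, 0.1083]
tcp_rot: [[-0.628, 0.125, -0.768], [-0.079, -0.992, -0.097], [-0.775, -0.0, 0.632]]
contact_force: [-0.5, 0.6, -1.5]
grip_width: 0.207
```

Run:
```python
from h import *
from rig import camera,observe
o=observe();print(o['eef_pos'],o['tcp_rot'],o['contact_force'],o['joint_positions'])
s=camera("side");cv2.imwrite("pics/s10f.png",s)
q=proj('side',o['eef_pos']).astype(int);print(q)
cv2.imwrite("pics/s10.png",cv2.resize(s[q[1]-45:q[1]+35,q[0]-40:q[0]+40],None,fx=7,fy=7,interpolation=cv2.INTER_CUBIC))
```

```text
[ 0.47602031 -0.11544564  0.10830019] [[-6.27515633e-01  1.25349317e-01 -7.68447577e-01]
 [-7.91090862e-02 -9.92112644e-01 -9.72329879e-02]
 [-7.74574646e-01 -2.24034328e-04  6.32482464e-01]] [-0.47110255  0.58789946 -1.46334649] [ -8.8627062   41.69517902  92.07769926 -10.11774252  84.43692534
  78.41003251]
[370 215]
```

View pics/s10.png

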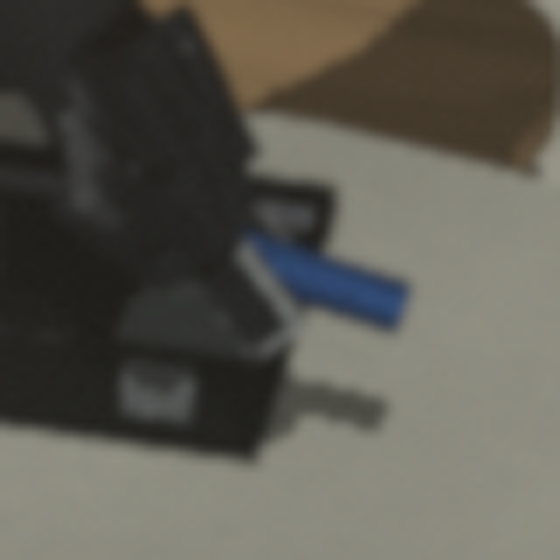

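Run:
```python
from h import *
R=np.array([[-6.27515633e-01,1.25349317e-01,-7.68447577e-01],[-7.91090862e-02,-9.92112644e-01,-9.72329879e-02],[-7.74574646e-01,-2.24034328e-04,6.32482464e-01]])
tcp=np.array([.476,-.1154,.1083]);X=np.array([.9923,.1236,0]);Z=np.array([0,0,1.])
G=tcp-.019*R[:,0]
im=cv2.imread('pics/s10f.png').astype(int);b,g,r=im[...,0],im[...,1],im[...,2]
m=(b>r+25)&(b>g+15); m[:, :340]=0;m[:,430:]=0;m[:170]=0;m[250:]=0
p=np.argwhere(m)[:,::-1].astype(np.float32);print(len(p),cv2.minAreaRect(p),cv2.fitLine(p,cv2.DIST_L2,0,.01,.01).ravel())
for th in (70,75,80,85,90,95):
    t=np.radians(th);ax=np.sin(t)*X+np.cos(t)*Z
    p,q=proj('side',G-.01*ax),proj('side',G-.05*ax);d=q-p
    print(th,np.degrees(np.arctan2(d[1],d[0])),q,(q-[330,170]+.5)*7)
```

```text
120 ((376.0068359375, 209.8150634765625), (22.823022842407227, 6.203181266784668), 20.556047439575195) [  0.92341584   0.38380104 377.1        209.83333   ]
70 25.336595778429757 [385.20596597 219.0033642 ] [389.94176181 346.52354942]
75 21.034442782030464 [385.91492887 217.55296502] [394.90450206 336.37075512]
80 16.74067235294739 [386.47305983 216.03840439] [398.81141882 325.76883075]
85 12.438115610555466 [386.87526361 214.47098088] [401.62684524 314.79686615]
90 8.109662749227999 [387.11761037 212.86252629] [403.32327256 303.53768405]
95 3.7383897831679294 [387.19739225 211.22531981] [403.88174576 292.07723868]
```

Run:
```python
from h import *
im=cv2.imread('pics/s10f.png')
cv2.imwrite('pics/s10b.png',cv2.resize(im[196:224,360:396],None,fx=20,fy=20,interpolation=cv2.INTER_NEAREST))
```

```text
(no output)
```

View pics/s10b.png

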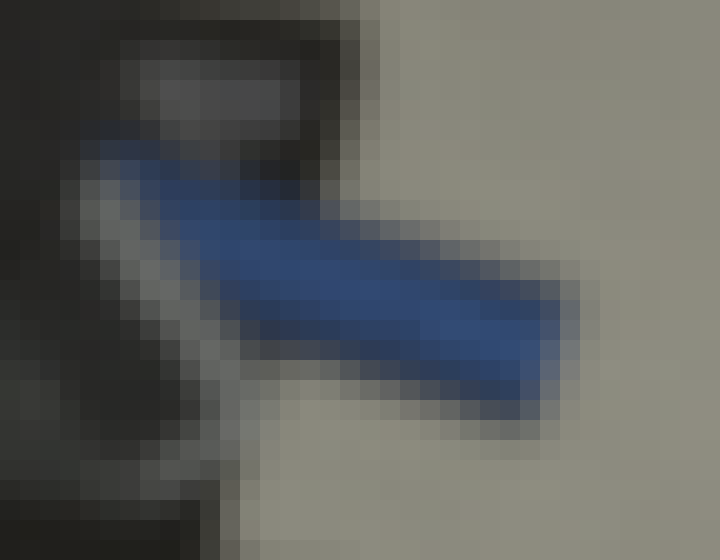

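Emit:
arm_command(
  deltas=[
    [0,0,0,-8.4,18.2,-10.2,-1],
    [0,0,0,-14.4,30,-17.7,-1],
    [0,0,0,-14.4,30,-17.7,-1],
    [0,0,0,-14.4,30,-17.7,-1],
    [0,0,0,-10.5,22.9,-12.7,-1],
    [0,0,0,0,0,0,-1],
    [0,0,0,0,0,0,-1],
  ],
)

```text
time_s: 16.67
eef_pos: [0.5882, -0.2348, 0.1101]
tcp_rot: [[-0.622, 0.123, -0.773], [-0.077, -0.992, -0.096], [-0.779, 0.0, 0.627]]
contact_force: [-0.1, 0.9, -1.4]
grip_width: 0.203
```

Run:
```python
from h import *
from rig import camera,observe
o=observe();print(o['eef_pos'],o['tcp_rot'],o['contact_force'],o['joint_positions'])
s=camera("side");cv2.imwrite("pics/s11f.png",s);t=camera("top");cv2.imwrite("pics/t11.png",t)
cv2.imwrite("pics/s11.png",cv2.resize(s[140:260,270:400],None,fx=5,fy=5,interpolation=cv2.INTER_CUBIC))
cv2.imwrite("pics/t11c.png",cv2.resize(t[150:290,400:540],None,fx=4,fy=4,interpolation=cv2.INTER_CUBIC))
```

```text
[ 0.58821751 -0.23477096  0.11006713] [[-6.22249883e-01  1.23014921e-01 -7.73092758e-01]
 [-7.72366466e-02 -9.92404812e-01 -9.57454387e-02]
 [-7.78999091e-01  1.33504098e-04  6.27025038e-01]] [-0.13394983  0.92456516 -1.42804129] [-16.10463593  50.6581761   71.67505588 -14.32529545  94.03657973
  70.53561314]
```

View pics/s11.png

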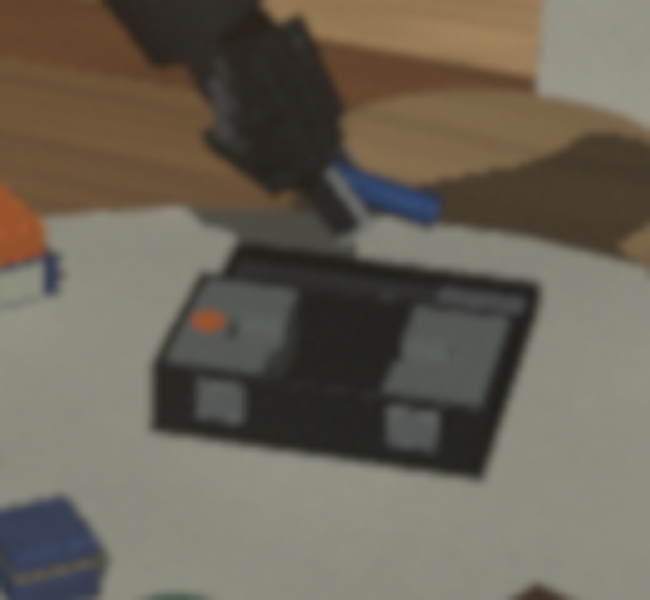

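View pics/t11c.png

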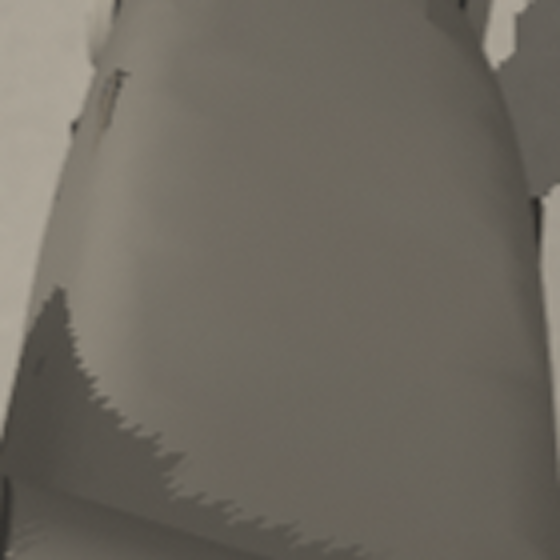

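Emit:
arm_command(
  deltas=[
    [0,0,0,11.5,-1.4,-11.6,-1],
    [0,0,0,15,0,-12.2,-1],
    [0,0,0,15,0,-12.2,-1],
    [0,0,0,8,0,-6.2,-1],
    [0,0,0,0,0,0,-1],
    [0,0,0,0,0,0,-1],
  ],
)

```text
time_s: 17.27
eef_pos: [0.5887, -0.2317, 0.0434]
tcp_rot: [[-0.627, 0.125, -0.769], [-0.078, -0.992, -0.098], [-0.775, -0.001, 0.632]]
contact_force: [0.8, 0.0, -0.4]
grip_width: 0.202
```

Run:
```python
from h import *
from rig import camera,observe
o=observe();print(o['eef_pos'],o['tcp_rot'],o['contact_force'])
s=camera("side");cv2.imwrite("pics/s12f.png",s)
cv2.imwrite("pics/s12.png",cv2.resize(s[165:245,290:385],None,fx=8,fy=7,interpolation=cv2.INTER_CUBIC))
```

```text
[ 0.58866001 -0.23165184  0.04335798] [[-0.62683979  0.12485734 -0.76907901]
 [-0.07795164 -0.99217399 -0.09754136]
 [-0.77523894 -0.00119183  0.63166697]] [ 0.75993746  0.00535017 -0.44602795]
```

View pics/s12.png

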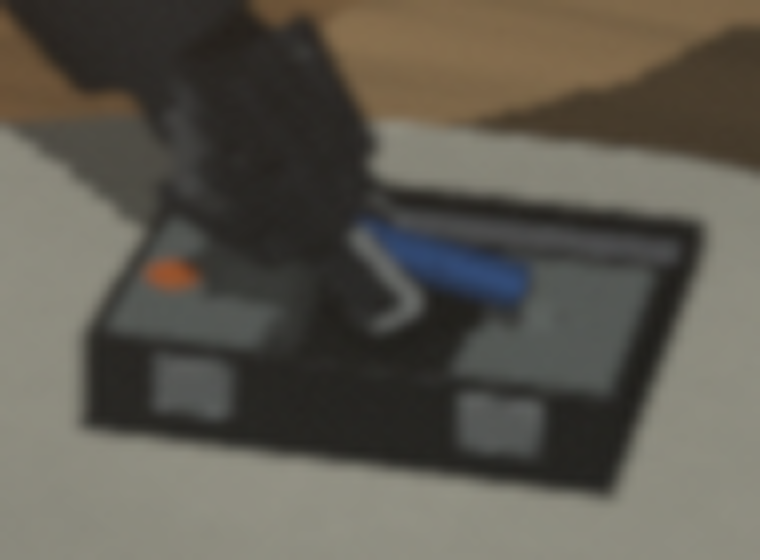

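Emit:
arm_command(
  deltas=[
    [0,0,0,3.5,1.6,-4.2,-1],
    [0,0,0,3.1,0,-2.5,-1],
    [0,0,0,1.6,0,-1.3,-1],
    [0,0,0,0,0,0,-1],
  ],
)

```text
time_s: 17.65
eef_pos: [0.5907, -0.2336, 0.0333]
tcp_rot: [[-0.625, 0.124, -0.771], [-0.078, -0.992, -0.097], [-0.777, -0.0, 0.63]]
contact_force: [0.5, 0.4, -1.1]
grip_width: 0.201
```

Emit:
arm_command(
  deltas=[
    [0,0,0,1.6,0,-1.3,-1],
    [0,0,0,1.6,0,-1.3,-1],
    [0,0,0,0,0,0,-1],
  ],
)

```text
time_s: 17.9
eef_pos: [0.5908, -0.2335, 0.0292]
tcp_rot: [[-0.625, 0.125, -0.771], [-0.078, -0.992, -0.097], [-0.777, -0.0, 0.629]]
contact_force: [0.2, 0.6, -0.4]
grip_width: 0.204
```

Run:
```python
from h import *
from rig import camera,observe
o=observe();print(o['eef_pos'],o['tcp_rot'],o['contact_force'])
s=camera("side");cv2.imwrite("pics/s13f.png",s)
cv2.imwrite("pics/s13.png",cv2.resize(s[165:245,290:385],None,fx=8,fy=7,interpolation=cv2.INTER_CUBIC))
```

```text
[ 0.59076517 -0.23350105  0.02921377] [[-6.24604648e-01  1.24538179e-01 -7.70946999e-01]
 [-7.82689119e-02 -9.92214803e-01 -9.68698223e-02]
 [-7.77009016e-01 -1.64158554e-04  6.29489446e-01]] [ 0.17039795  0.5850098  -0.39037525]
```

View pics/s13.png

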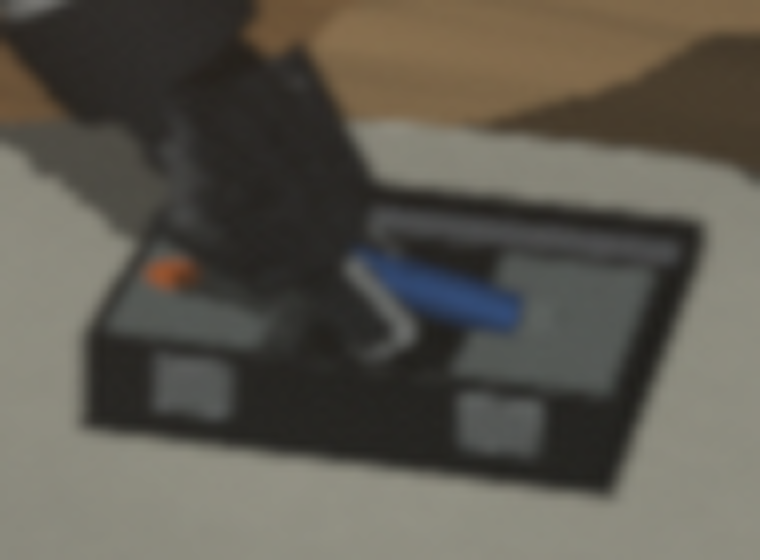

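Emit:
arm_command(
  deltas=[
    [0,0,0,1.6,0,-1.3,-1],
    [0,0,0,1.6,0,-1.3,-1],
    [0,0,0,0,0,0,-1],
  ],
)

```text
time_s: 18.2
eef_pos: [0.5907, -0.2334, 0.025]
tcp_rot: [[-0.625, 0.125, -0.771], [-0.078, -0.992, -0.097], [-0.777, -0.0, 0.63]]
contact_force: [0.6, -0.9, -0.7]
grip_width: 0.205
```

Emit:
arm_command(
  deltas=[
    [0,0,0,1.2,0,-0.9,-1],
    [0,0,0,0.8,0,-0.6,-1],
    [0,0,0,0,0,0,-1],
  ],
)

```text
time_s: 18.45
eef_pos: [0.5911, -0.2336, 0.0232]
tcp_rot: [[-0.624, 0.125, -0.771], [-0.079, -0.992, -0.097], [-0.777, 0.0, 0.629]]
contact_force: [1.1, 0.3, 2.3]
grip_width: 0.206
```

Run:
```python
from h import *
from rig import camera,observe
o=observe();print(o['eef_pos'],o['contact_force'])
s=camera("side");cv2.imwrite("pics/s14f.png",s)
cv2.imwrite("pics/s14.png",cv2.resize(s[165:245,290:385],None,fx=8,fy=7,interpolation=cv2.INTER_CUBIC))
```

```text
[ 0.59113286 -0.23357605  0.02322329] [1.05862614 0.28761897 2.30430548]
```

View pics/s14.png

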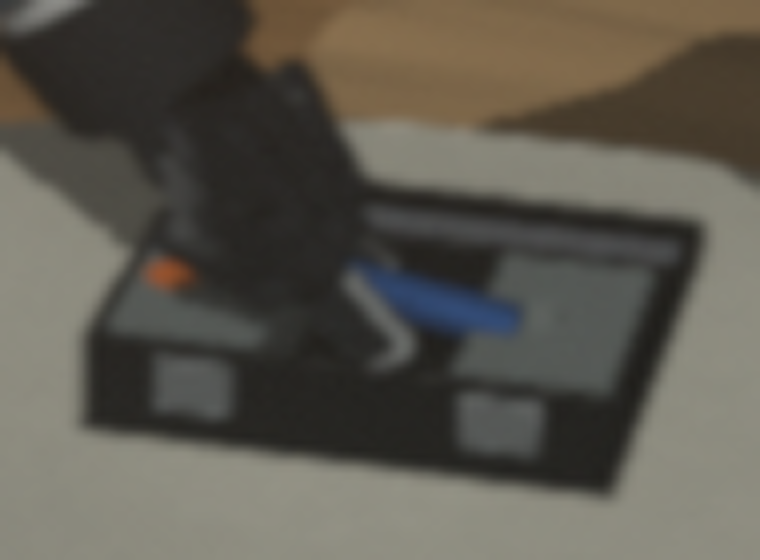

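Run:
```python
from h import *
c=np.array([.5997,-.232,.037]);X=np.array([.9923,.1236,0]);Y=np.array([-.1236,.9923,0])
for k in (-48,-58,-46,0):
    q=proj('side',c+k/1000*X);print(k,(q-[290,165]+.5)*[8,7])
for y in (-4,4):print(y,(proj('side',c-.048*X+y/1000*Y)-[290,165]+.5)*[8,7])
```

```text
-48 [516.98758937 328.50817304]
-58 [547.21170926 332.30431424]
-46 [510.95155097 327.75004827]
0 [372.92529342 310.41398804]
-4 [519.32673549 323.28558689]
4 [514.63861663 333.752699  ]
```

Emit:
arm_command(
  deltas=[
    [0,0,0,0.8,0,-0.6,-1],
    [0,0,0,0,0,0,-1],
  ],
)

```text
time_s: 18.67
eef_pos: [0.5911, -0.2336, 0.0221]
tcp_rot: [[-0.624, 0.125, -0.771], [-0.079, -0.992, -0.097], [-0.778, 0.0, 0.629]]
contact_force: [1.4, 0.4, 3.0]
grip_width: 0.203
```

Emit:
arm_command(
  deltas=[
    [0,0,0,0,0,0,-0.4],
    [0,0,0,0,0,0,-0.3],
    [0,0,0,0,0,0,-0.2],
    [0,0,0,0,0,0,-0.2],
    [0,0,0,0,0,0,-0.2],
  ],
)

```text
time_s: 19.08
eef_pos: [0.5906, -0.2335, 0.0217]
tcp_rot: [[-0.625, 0.124, -0.771], [-0.078, -0.992, -0.097], [-0.777, -0.0, 0.63]]
contact_force: [0.3, 0.3, 0.1]
grip_width: 0.403
```

Emit:
arm_command(
  deltas=[
    [0,0,0,-4,0,3.2,-0.2],
    [0,0,0,-8,0,6.4,-0.2],
    [0,0,0,-16,0,13,-0.2],
    [0,0,0,-24,0,19,-0.2],
    [0,0,0,-24,0,19,-0.2],
    [0,0,0,-24,0,19,-0.2],
    [0,0,0,-24,0,19,-0.2],
    [0,0,0,0,0,0,-0.2],
  ],
)

```text
time_s: 19.75
eef_pos: [0.5952, -0.2344, 0.1881]
tcp_rot: [[-0.617, 0.124, -0.777], [-0.081, -0.992, -0.095], [-0.783, 0.005, 0.622]]
contact_force: [1.6, -0.5, 1.3]
grip_width: 0.4
```

Run:
```python
from h import *
from rig import camera,observe
o=observe();print(o['eef_pos'],o['contact_force'])
s=camera("side");cv2.imwrite("pics/s15f.png",s)
cv2.imwrite("pics/s15.png",cv2.resize(s[165:245,290:385],None,fx=8,fy=7,interpolation=cv2.INTER_CUBIC))
```

```text
[ 0.59517312 -0.23435173  0.18810348] [ 1.57436333 -0.49170474  1.28535896]
```

View pics/s15.png

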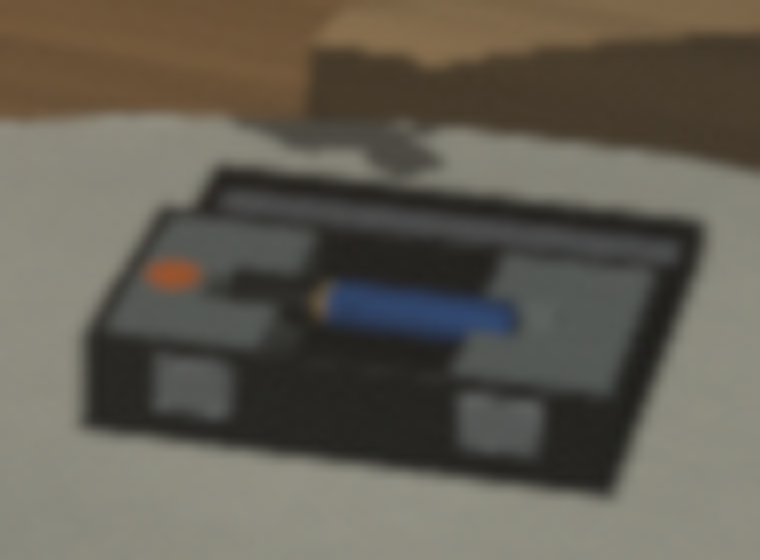

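Emit:
arm_command(
  deltas=[
    [0,0,0,4,-20,5,-0.2],
    [0,0,0,7.6,-35,9.8,-0.2],
    [0,0,0,7.6,-35,9.8,-0.2],
    [0,0,0,7.6,-35,9.8,-0.2],
    [0,0,0,7.6,-35,9.8,-0.2],
    [0,0,0,7.6,-35,9.8,-0.2],
    [0,0,0,4,-20,5,-0.2],
    [0,0,0,0,0,0,-0.2],
  ],
)

```text
time_s: 20.47
eef_pos: [0.4887, -0.026, 0.1816]
tcp_rot: [[-0.627, 0.128, -0.769], [-0.079, -0.992, -0.1], [-0.775, -0.002, 0.632]]
contact_force: [0.6, -1.1, -0.2]
grip_width: 0.402
```

Run:
```python
from h import *
from rig import camera,observe
o=observe();print(o['eef_pos'],o['contact_force'])
t=camera("top");cv2.imwrite("pics/t16.png",t);s=camera("side");cv2.imwrite("pics/s16.png",s)
cv2.imwrite("pics/t16c.png",cv2.resize(t[160:280,405:535],None,fx=4.6,fy=4.6,interpolation=cv2.INTER_CUBIC))
c=np.array([.5997,-.232,.037]);X=np.array([.9923,.1236,0])
for k in (-48,0,14,48):
    print(k,(proj('top',c+k/1000*X)-[405,160]+.5)*4.6)
```

```text
[ 0.48871584 -0.02599512  0.18155173] [ 0.61786336 -1.06600159 -0.23650725]
-48 [232.29495324 388.66476981]
0 [218.97815955 275.1547679 ]
14 [215.10826521 242.1684708 ]
48 [205.73644333 162.28471316]
```

View pics/t16c.png

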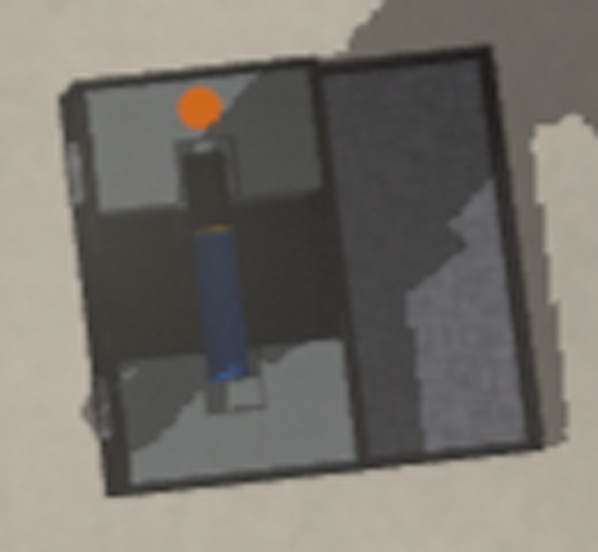

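View pics/t16.png

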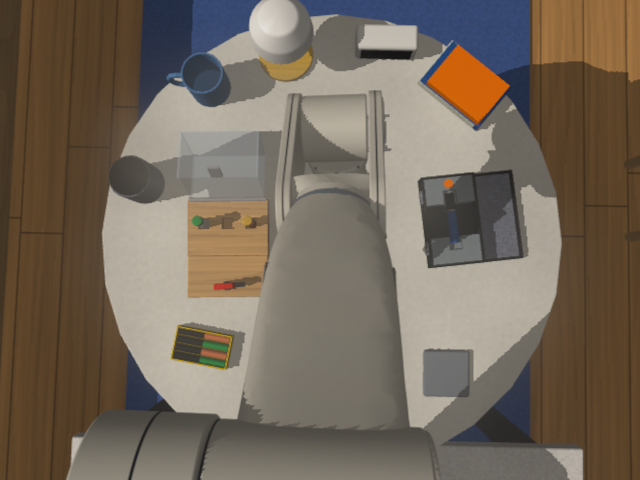

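View pics/s16.png

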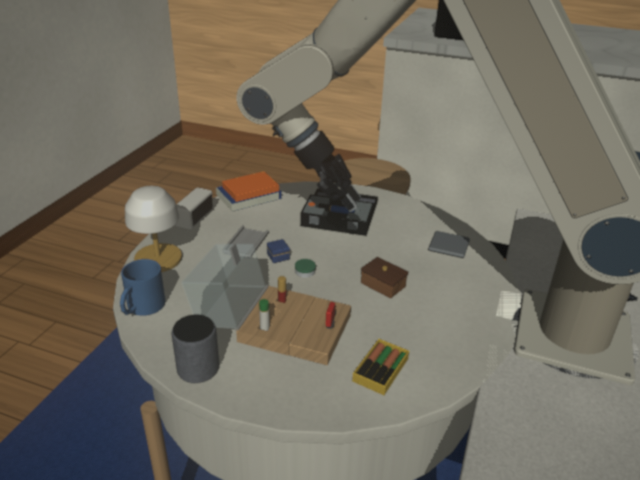

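```bash
python3 -c "
from rig import finish_job,observe
print(observe()['time_s'],finish_job())"
```

```text
the job is handed in; nothing more can be done
20.5667 None
```

I handed the job in at 20.6 s. The last pictures show the atomiser lying released in the trough with its cap towards the orange dot.

- **Knob and hood:** I turned the knob to about 1.5 rad, and the hood sprang open and was still open at the end.
- **Pivot:** I pinched the atomiser at about its middle, lifted it out and tilted it 25°. Pressing its foot on the bare nightstand top pivoted it to roughly 70° from upright. I then tilted the gripper a further 14° to bring it near level and laid it in the trough.
- **Last checks:**
  - The atomiser's middle is about 3 to 6 mm towards the dot from the trough's centre, about 1 mm off across it, and about 1° out of line with it.
  - The lipstick and balm stand upright, and the other things look where they were.
  - The arm is clear, with only about 1 N of force noise.
- **Disagreement:** At the end of the pivot, the image edges gave a tilt of about 60–65°, while the contact height and foot position gave 72–74°. All of these are past the 57° needed. The small height at first contact with the trough floor supports the larger figure.

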